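Clamp the colour reader and hold a glaze tile flush on its sloping window

TASK

The glaze colour reader stands loose in the bench chuck: swing the chuck's red lever anticlockwise (seen from above) until both jaws are tight on the reader's round stem. Then pick up the blue sample tile by its orange fin and hold its glazed underside flush and centred over the reader's sloping round window, pressing it on lightly. Finish while still gripping the tile and pressing it there: do not let go, and leave the cup, jar and bowl alone.

Things in the scene. Friction and masses are not known exactly. Their poses are not given: they have to be found in the camera images.
- chuck: Dark steel bench chuck fixed to the table, round, 190 mm across the bottom flange; origin on its axis at table height. z is up. Its flat top, on which the reader's stem stands, is 24 mm above the table. Turns in yaw from run to run.
- sleeve (a joint): Angle (rad) of the chuck's knurled aluminium sleeve (radius 80 mm) about the chuck's vertical axis, growing anticlockwise from above. Starts between 0 and 0.2; the two jaws move inwards together 8 mm per rad and meet the reader's stem at about 0.8 (hard stop 1.4). It has steady friction of about 0.6 N m (about 4 to 5 N at the lever post) and stays where it is left, so it keeps the jaws tight. Push the post to about 10 to 20 N when the jaws meet the stem.
- lever_post (a point): Grip point on the sleeve's lever post: a red upright round post, 14 mm in diameter, 140 mm from the chuck's axis, rising from a thin steel arm (top of arm 20 mm above the table) to 85 mm above the table. The point lies on the post's axis, 65 mm above the table. It starts on the robot's right side of the chuck and swings in an arc away from the robot as the jaws close.
- jaw0: One of two opposed steel jaws, 28 mm wide, 24 to 56 mm above the table; its flat inner end starts about 5 to 6 mm clear of the stem. Origin on the chuck's axis at table height; its x axis points radially out to the jaw.
- jaw1: The other jaw, same as jaw0, on the opposite side of the stem.
- stand: The colour reader: a steel stem 44 mm in diameter and 68 mm tall (mass about 1.6 kg in all) that stands loose in the chuck until clamped, carrying a white tilting head. Origin at the centre of the stem's foot, z up; the head slopes down towards the stand's -x side (roughly towards the robot).
- window (a point): Centre of the reader's round dark window (36 mm glass, 48 mm black ring) in the middle of the head's flat white face, 84 x 84 mm. z is the outward normal of the face, x runs up the slope, y is level. The face slopes 20 to 40 degrees from horizontal, different each run; its centre is about 120 mm above the table. The head is 26 mm thick and nowhere higher than 150 mm above the table. Its pivot is locked stiff and does not give.
- tile: Blue ceramic sample tile 64 x 64 x 7 mm lying flat on the table, about 0.16 kg. Origin at the centre of its underside, which is the glazed face to be measured; z is away from that face. On its back stands an orange grip fin, 46 mm long along the tile's x, 12 mm thick along its y, 42 mm tall (7 to 49 mm above the underside), centred.
- cup: White ceramic cup, 76 mm wide, 85 mm tall; a bystander. Origin under its centre.
- glaze_jar: Amber glass jar with white cap, 68 mm wide, 85 mm tall; a bystander. Origin under its centre.
- bowl: Unglazed off-white bowl, 120 mm wide, 45 mm tall; a bystander. Origin under its centre.
There are look-alikes about, which are no part of the job. What is shaped like the tile but pink or purple is not meant.

How it is judged:
By the outcome, as a careful person would: the job done as asked, in the order asked, and still so for the second after the job is handed in, while the arm keeps its last pose, push and grip.
It also fails if it takes over 58 s, if anything falls off the work surface, if the arm or the gripper's body presses on something with over 40 N, if the wrist force passes 120 N, or if a joint passes its speed limit or range.

ROBOT

A 7-joint arm with a two-finger parallel gripper is mounted at the origin on the work surface. World frame = base frame: x ahead of the robot, y to its left, z up, the work surface at z = 0. Lengths are in m, angles in rad, forces in N, time in s.
With the tool pointing down it reaches from about 0.4 to 0.85 m from the base axis. Payload 4.5 kg.
Tool frame: the origin (TCP) lies between the finger pads; the fingertips stand r.tip_reach ahead of it and the grasp point (between the pads) lies 11 mm behind it (r.tip_reach is the distance from the TCP to the fingertips, in m); z points along the fingers, y is the line along which they close (so a half turn about z gives the same grasp; the last joint's range is limited). The gripper opens to 88 mm and grips with 3 to 60 N. Pads are 18 mm wide; open, the fingers measure 123 mm over their backs; the gripper's body (75 mm by 187 mm) begins 45 mm behind the grasp point.
Start: joints at [-1.286, 0.689, -0.195, 1.565, 0.157, 0.902, -0.215], TCP at [0.155, 0.605, 0.247] pointing down, gripper open.
Joint ranges: [-3.01, 3.01], [-0.46, 2.08], [-1.47, 1.51], [0.13, 2.56], [-1, 4.14], [0.04, 2.09], [-2.66, 2.66]. Speed limits (rad/s): [2.57, 2.57, 3.14, 3.14, 3.14, 3.14, 3.14].

INTERFACE

Orientations are given as a unit quaternion [x, y, z, w].
In Python, from plant import r, vision, workorder gives the robot as it stands.
- The arm moves only by the tool drive_tool, never from a script. Its argument "targets" is a list of rows, each an object of numbers: "tx", "ty", "tz": the shift along the world's x, y, z in units of 0.03 m (1.0 is 0.03 m); "wx", "wy", "wz": the turn, a rotation vector about the world's x, y, z in units of 60 degrees (1.0 is 60 degrees); "claw": the opening, from -1 (shut) to 1 (fully open). A call has exactly 8 rows; each row shifts and turns the commanded pose from where the row before left it; what a row does not reach is not made up. A row lasts 1/10 s, in which the tool goes at most 50 mm and 8.59 degrees, less where a joint would pass 70% of its speed; a pose out of reach is approached as far as the arm can. A call with a number of a shift or a turn outside -1 to 1 is refused whole. A call with a gripper value outside its range is refused whole. The fingers move at their own pace and stop on an object; "force" is the grip in N (left out, the last holds). Time passes only in rows, so rows that do not move let the fingers close, or fill a call up. It gives the time, the measured TCP pose, the force, the opening and the grip force at its end, in the units of the state.
- r.get_state(): the state, without advancing time (a new reading comes with each control period).
- vision.snapshot(name): name is "scene" or "top"; returns a dict with "image" (400x640x3 uint8, blue, green, red), "range_z" (400x640 float32, m along the optical axis (not along the pixel's ray), 0 where there is no reading), "K" (3x3 intrinsics, pixels), "cam_to_world" (4x4, takes a point from camera to world coordinates). Camera axes: x right, y up, looking along -z (the intrinsics and any distortion apply to the point x, -y, -z); pixel columns grow to the right and rows downward; lengths in m; the calibration is good to about 2 mm. A picture is of the moment at which its call begins.
- workorder.finish_job(): hands the job in; it is judged then, once.
The state is a dict: "clock": time; "q": joint angles; "qd": joint speeds; "joint_torque": joint torques, N m; "tool_pos": TCP position; "eef_rot": TCP orientation; "contact_force": force on the tool from outside, world axes, zero at the start; "moment": the same for the moment, N m; "opening": opening from 0.0 (shut) to 1.0 (fully open); "finger_force": force on a finger pad.
Only numpy, scipy, OpenCV 4.12 (cv2) and the standard library are available. Lean on these libraries where they do the work, as an engineer would, in place of code of your own. Each camera call takes 0.05 s, during which the arm holds its last target. There are 200 camera calls.

## Working session

There is one attempt and no reset: what is moved stays moved. The work goes in short steps, Python scripts to look and compute and a tool call to move; the robot and the scene stay as the last step left them, time stands still between calls to the robot, and variables do not carry over. Pictures are saved under pics/ and viewed, at most 10 in all, crops included, and the job is handed in when it is done.

Besides the shell and the picture viewer there is one more tool, called after "Call:" in YAML: its name, and indented under it one key for each argument. drive_tool: Moves the arm, as the interface text tells. Its arguments: {"type":"object","properties":{"targets":{"type":"array","items":{"type":"object","properties":{"tx":{"type":"number"},"ty":{"type":"number"},"tz":{"type":"number"},"wx":{"type":"number"},"wy":{"type":"number"},"wz":{"type":"number"},"claw":{"type":"number"}}}},"force":{"type":"number"}},"required":["targets"]}

```bash
mkdir -p pics; ls; python3 - <<'E'
from plant import r,vision,workorder
import cv2,numpy as np,pickle
print(r.get_state(), r.tip_reach)
for n in("scene","top"):
    s=vision.snapshot(n); pickle.dump(s,open(n+".pkl","wb")); cv2.imwrite(f"pics/{n}0.png",s["image"]); print(n,s["K"],s["cam_to_world"])
E
```

```text
pics
{'clock': 0.0, 'q': array([-1.28617941,  0.68999159, -0.1945189 ,  1.56631351,  0.15732199,
        0.90248624, -0.21509741]), 'qd': array([-0.00134834, -0.00101619, -0.0012626 , -0.00038516,  0.00024857,
        0.00039403, -0.0002951 ]), 'joint_torque': array([ 6.08460005e-05, -5.27553248e+01, -1.26655228e+00, -1.53417850e+01,
       -5.25407272e-02,  6.70264038e-03,  1.85499648e-04]), 'tool_pos': array([0.15502162, 0.60485061, 0.24591353]), 'eef_rot': array([ 1.25030002e-01,  9.92152551e-01, -9.01258217e-04, -4.24574863e-05]), 'contact_force': array([0.46183491, 0.05871409, 0.21181018]), 'moment': array([-0.02398287,  0.00344315, -0.00353144]), 'finger_force': 0.0, 'opening': 1.0025265692241645} 0.008
scene [[405.11123981   0.         320.6140166 ]
 [  0.         405.11123981 196.13372202]
 [  0.           0.           1.        ]] [[-0.05234899 -0.76484519  0.64208365  1.27510349]
 [ 0.99857159 -0.03320611  0.04185853  0.15409392]
 [-0.01069419  0.64335774  0.76549099  0.96985598]
 [ 0.          0.          0.          1.        ]]
top [[455.08368369   0.         318.58752842]
 [  0.         455.08368369 201.43734678]
 [  0.           0.           1.        ]] [[ 0.01675682  0.98804819 -0.15323182  0.37199494]
 [-0.99977563  0.01457138 -0.01537429  0.10826465]
 [-0.01295774  0.15345506  0.98807067  1.09026903]
 [ 0.          0.          0.          1.        ]]
```

View pics/top0.png

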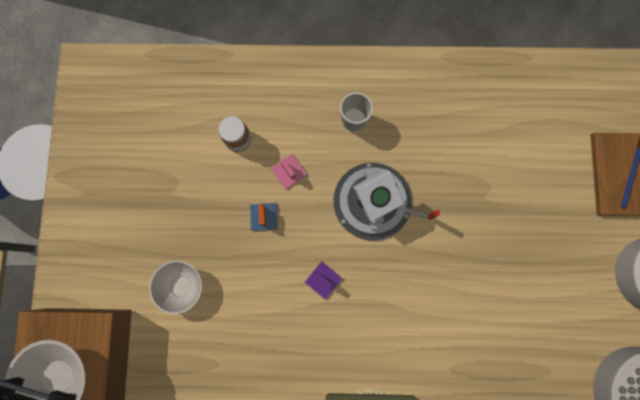

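View pics/scene0.png

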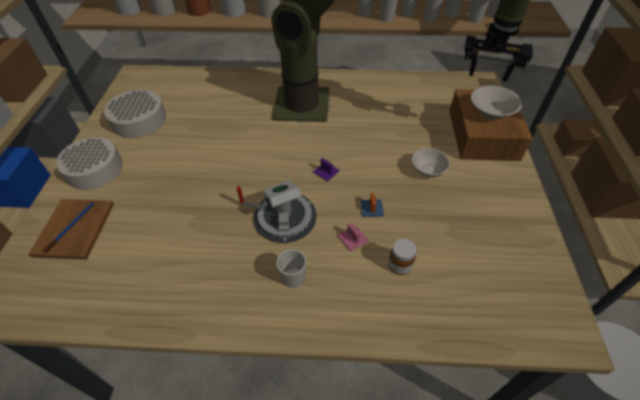

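Top picture: blue tile at (264,217), fin at (262,214), red post top at (433,214), window at (380,197), chuck centre around (373,202). The pink look-alike is at (289,171), purple at (323,281), jar (235,133), cup (356,110), bowl (176,288). The scene picture shows the same objects, with the tile at (372,206) and the post at (240,195).

```bash
cat > h.py <<'E'
import numpy as np,cv2
def cloud(s):
    K=s["K"];z=s["range_z"];v,u=np.mgrid[:400,:640]
    P=np.stack([(u-K[0,2])/K[0,0]*z,-(v-K[1,2])/K[1,1]*z,-z,np.ones_like(z)],-1)
    return (P@s["cam_to_world"].T)[...,:3]
def masks(s):
    h=cv2.cvtColor(s["image"],cv2.COLOR_BGR2HSV);H,S,V=[h[...,i].astype(int) for i in range(3)]
    return dict(blue=(H>98)&(H<118)&(S>110),red=((H<6)|(H>174))&(S>150),orange=(H>=6)&(H<16)&(S>170))
def plane(P):
    c=np.median(P,0)
    for _ in range(6):
        n=np.linalg.svd(P-c,full_matrices=False)[2][2]; n*=np.sign(n[2]); d=abs((P-c)@n); P=P[d<max(.002,2*np.median(d))]; c=P.mean(0)
    return c,n,len(P),d.std()
E
python3 - <<'E'
import pickle;from h import *
box={"top":dict(tile=(235,190,290,240),post=(415,195,450,230),head=(350,165,410,230)),"scene":dict(tile=(350,185,395,225),post=(230,180,252,212),head=(260,175,305,230))}
for n in box:
    s=pickle.load(open(n+".pkl","rb"));P=cloud(s);M=masks(s)
    def b(k,m):
        x0,y0,x1,y1=box[n][k];o=np.zeros_like(m);o[y0:y1,x0:x1]=m[y0:y1,x0:x1];return o&(s["range_z"]>0)
    bl=P[b("tile",M["blue"])];print(n,"blue",len(bl),bl.mean(0),np.median(bl[:,2]))
    m=b("tile",M["blue"]|M["orange"]|M["red"]);q=P[m]
    print(" minrect",cv2.minAreaRect(q[q[:,2]<.02][:,:2].astype(np.float32)))
    o=P[b("tile",M["orange"]|M["red"])];t=o[o[:,2]>.042];print(" fin",len(o),len(t),t.mean(0) if len(t) else o.mean(0), cv2.minAreaRect(t[:,:2].astype(np.float32)) if len(t)>4 else 0)
    p=P[b("post",M["red"]|M["orange"])];print(" post",len(p),p.mean(0),p[:,2].min(),p[:,2].max(), p[p[:,2]>.07].mean(0))
    q=P[b("head",np.ones_like(M["red"]))];q=q[(q[:,2]>.09)&(q[:,2]<.155)]
    c,nn,k,sd=plane(q);print(" head",len(q),c,nn,k,sd,"tilt",np.degrees(np.arccos(nn[2])),"az",np.degrees(np.arctan2(nn[1],nn[0])))
    d=abs((q-c)@nn)<.003;e=np.cross([0,0,1],nn);e/=np.linalg.norm(e);x=np.cross(e,nn)
    ab=np.c_[(q[d]-c)@e,(q[d]-c)@x];rc=cv2.minAreaRect(ab.astype(np.float32));print("  rect",rc,"centre",c+rc[0][0]*e+rc[0][1]*x)
    # dark window
    g=s["image"].max(2);w=P[b("head",g<75)];w=w[abs((w-c)@nn)<.004];print("  win",len(w),w.mean(0))
    x0,y0,x1,y1=box[n]["head"];
s=pickle.load(open("top.pkl","rb"));a=cv2.resize(s["image"][155:250,325:455],None,fx=6,fy=6,interpolation=cv2.INTER_CUBIC);cv2.imwrite("pics/c1.png",a)
P=cloud(s)
for nm,(u,v) in dict(jar=(235,128),cup=(356,105),bowl=(176,288),pink=(289,171),chuck=(373,202)).items(): print(nm,P[v,u])
# chuck flange from height slab
q=P[150:260,320:430].reshape(-1,3);f=q[(q[:,2]>.006)&(q[:,2]<.026)];print("flange",cv2.minEnclosingCircle(f[:,:2].astype(np.float32)))
E
```

```text
top blue 0 [nan nan nan] nan
 minrect ((0.0, 0.0), (0.0, 0.0), 0.0)
 fin 93 81 [0.50036745 0.25575836 0.04867747] ((0.5002322196960449, 0.25616320967674255), (0.04227975010871887, 0.010437749326229095), 4.447922229766846)
 post 43 [ 0.50516139 -0.13493296  0.07288314] 0.03969428891058602 0.08742973152073574 [ 0.50558657 -0.13633402  0.08321546]
 head 1571 [ 0.53635989 -0.00843074  0.11871989] [-0.40929161 -0.22141649  0.88513   ] 982 0.0005470702505192141 tilt 27.732476860509696 az -151.58772374665764
  rect ((0.0002063065767288208, 0.0006660148501396179), (0.08451007306575775, 0.08428405225276947), 89.10321807861328) centre [ 0.53593955 -0.0088927   0.11840996]
  win 128 [ 0.53515473 -0.0093312   0.11843572]
scene blue 123 [0.5087959  0.25586817 0.00607427] 0.005829912822350014
 minrect ((0.5063676238059998, 0.2583291530609131), (0.05492953956127167, 0.05357341095805168), 4.0708136558532715)
 fin 62 40 [0.50746444 0.25713567 0.04815408] ((0.505242645740509, 0.25720614194869995), (0.04004356637597084, 0.009373653680086136), 0.8090252876281738)
 post 47 [ 0.5133349  -0.13503268  0.057
[... 187 characters left out ...]
725567435 tilt 27.298573706181145 az -149.468272396484
  rect ((-0.0006800442934036255, 0.0023346953094005585), (0.08373342454433441, 0.08797056972980499), 0.9584953784942627) centre [ 0.53937397 -0.00770181  0.11782144]
  win 79 [ 0.53623927 -0.00943588  0.11648068]
jar [0.69563829 0.31876023 0.08574261]
cup [0.77569918 0.03758132 0.02927125]
bowl [0.32918325 0.45739298 0.00470037]
pink [0.60381499 0.19468208 0.05244565]
chuck [0.52384599 0.00554486 0.11435861]
flange ((0.5387381315231323, -0.0027177371084690094), 0.16467991471290588)<stdin>:7: RuntimeWarning: Mean of empty slice.
  ret = um.true_divide(
  return _methods._mean(a, axis=axis, dtype=dtype,
  ret = ret.dtype.type(ret / rcount)
```

View pics/c1.png

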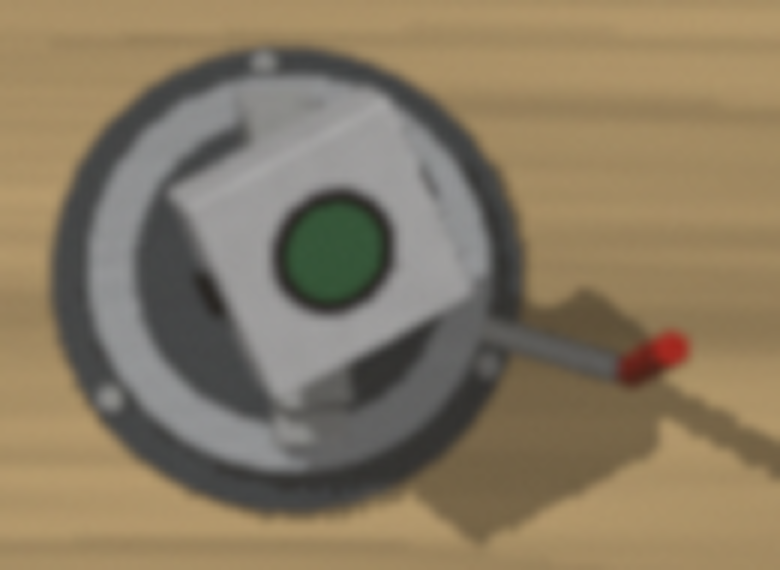

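The crop shows flange centre at about crop (288,282), post foot at (632,372), post top at (672,350) and window centre at (333,250). Jaws poke out near (290,90) and (320,405).

```bash
cat >> h.py <<'E'
def ray(s,u,v,z):
    K=s["K"];T=s["cam_to_world"];d=T[:3,:3]@[(u-K[0,2])/K[0,0],-(v-K[1,2])/K[1,1],-1];o=T[:3,3];return o+d*(z-o[2])/d[2]
E
python3 - <<'E'
import pickle;from h import *
s=pickle.load(open("top.pkl","rb"))
f=lambda a,b,z:ray(s,325+(a+.5)/6-.5,155+(b+.5)/6-.5,z)
print("flange",f(288,282,.012),"sleeve",f(290,273,.02),"foot",f(630,372,.022),"posttop",f(674,349,.085),"win",f(333,250,.1185))
t=pickle.load(open("scene.pkl","rb"));print("post scene",ray(t,238.5,187,.085),ray(t,242,202,.02))
cv2.imwrite("pics/c2.png",np.hstack([cv2.resize(s["image"][185:245,235:295],None,fx=6,fy=6,interpolation=2),cv2.resize(t["image"][180:240,225:285],None,fx=6,fy=6,interpolation=2)]))
E
```

```text
flange [ 0.54076768 -0.00423453  0.012     ] sleeve [ 0.54313658 -0.00419627  0.02      ] foot [ 0.50541338 -0.1372229   0.022     ] posttop [ 0.50636106 -0.13914587  0.085     ] win [ 0.53600199 -0.00932264  0.1185    ]
post scene [ 0.50853378 -0.13543024  0.085     ] [ 0.51194405 -0.1349639   0.02      ]
```

View pics/c2.png

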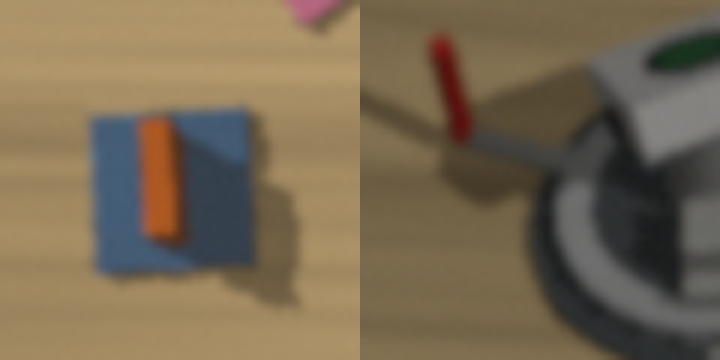

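Call:
drive_tool:
  targets:
    - {"tx": 1, "ty": -1, "wz": -0.06, "claw": 0.2}
    - {"tx": 1, "ty": -1, "wz": -0.06, "claw": 0.2}
    - {"tx": 1, "ty": -1, "wz": -0.06, "claw": 0.2}
    - {"tx": 1, "ty": -1, "wz": -0.06, "claw": 0.2}
    - {"tx": 1, "ty": -1, "wz": -0.06, "claw": 0.2}
    - {"tx": 1, "ty": -1, "wz": -0.06, "claw": 0.2}
    - {"tx": 1, "ty": -1, "wz": -0.06, "claw": 0.2}
    - {"tx": 1, "ty": -1, "wz": -0.06, "claw": 0.2}

```text
validation failed for argument at $.ta...
```

Call:
drive_tool:
  targets:
    - {"tx": 0.4, "ty": -1, "wz": -0.06, "claw": 0}
    - {"tx": 0.4, "ty": -1, "wz": -0.06, "claw": 0}
    - {"tx": 0.4, "ty": -1, "wz": -0.06, "claw": 0}
    - {"tx": 0.4, "ty": -1, "wz": -0.06, "claw": 0}
    - {"tx": 0.4, "ty": -1, "wz": -0.06, "claw": 0}
    - {"tx": 0.4, "ty": -1, "wz": -0.06, "claw": 0}
    - {"tx": 0.4, "ty": -1, "wz": -0.06, "claw": 0}
    - {"tx": 0.4, "ty": -1, "wz": -0.06, "claw": 0}

```text
validation failed for argument at $.ta...
```

Call:
drive_tool:
  targets:
    - {"tx": 0.1, "ty": -1, "wz": -0.06, "claw": 0}
    - {"tx": 0.1, "ty": -1, "wz": -0.06, "claw": 0}
    - {"tx": 0.1, "ty": -1, "wz": -0.06, "claw": 0}
    - {"tx": 0.1, "ty": -1, "wz": -0.06, "claw": 0}
    - {"tx": 0.1, "ty": -1, "wz": -0.06, "claw": 0}
    - {"tx": 0.1, "ty": -1, "wz": -0.06, "claw": 0}
    - {"tx": 0.1, "ty": -1, "wz": -0.06, "claw": 0}
    - {"tx": 0, "ty": -0.8, "wz": -0.06, "claw": 0}

```text
validation failed for argument at $.ta...
```

Call:
drive_tool:
  targets:
    - {"tx": 1.0, "ty": -1.0, "tz": 0.0, "wx": 0.0, "wy": 0.0, "wz": -0.06, "claw": 0.2}
    - {"tx": 1.0, "ty": -1.0, "tz": 0.0, "wx": 0.0, "wy": 0.0, "wz": -0.06, "claw": 0.2}
    - {"tx": 1.0, "ty": -1.0, "tz": 0.0, "wx": 0.0, "wy": 0.0, "wz": -0.06, "claw": 0.2}
    - {"tx": 1.0, "ty": -1.0, "tz": 0.0, "wx": 0.0, "wy": 0.0, "wz": -0.06, "claw": 0.2}
    - {"tx": 1.0, "ty": -1.0, "tz": 0.0, "wx": 0.0, "wy": 0.0, "wz": -0.06, "claw": 0.2}
    - {"tx": 1.0, "ty": -1.0, "tz": 0.0, "wx": 0.0, "wy": 0.0, "wz": -0.06, "claw": 0.2}
    - {"tx": 1.0, "ty": -1.0, "tz": 0.0, "wx": 0.0, "wy": 0.0, "wz": -0.06, "claw": 0.2}
    - {"tx": 1.0, "ty": -1.0, "tz": 0.0, "wx": 0.0, "wy": 0.0, "wz": -0.06, "claw": 0.2}

```text
clock: 0.9
tool_pos: [0.3959, 0.364, 0.2465]
eef_rot: [0.369, 0.929, -0.0, -0.0]
contact_force: [0.5, 0.4, -0.6]
opening: 0.601
finger_force: 0.0
```

Call:
drive_tool:
  targets:
    - {"tx": 0.3, "ty": -1.0, "tz": 0.0, "wx": 0.0, "wy": 0.0, "wz": -0.06, "claw": 0.0}
    - {"tx": 0.3, "ty": -1.0, "tz": 0.0, "wx": 0.0, "wy": 0.0, "wz": -0.06, "claw": 0.0}
    - {"tx": 0.3, "ty": -1.0, "tz": 0.0, "wx": 0.0, "wy": 0.0, "wz": -0.06, "claw": 0.0}
    - {"tx": 0.3, "ty": -1.0, "tz": 0.0, "wx": 0.0, "wy": 0.0, "wz": -0.06, "claw": 0.0}
    - {"tx": 0.3, "ty": -1.0, "tz": 0.0, "wx": 0.0, "wy": 0.0, "wz": -0.06, "claw": 0.0}
    - {"tx": 0.3, "ty": -1.0, "tz": 0.0, "wx": 0.0, "wy": 0.0, "wz": -0.06, "claw": 0.0}
    - {"tx": 0.3, "ty": -1.0, "tz": 0.0, "wx": 0.0, "wy": 0.0, "wz": -0.06, "claw": 0.0}
    - {"tx": 0.3, "ty": -1.0, "tz": 0.0, "wx": 0.0, "wy": 0.0, "wz": -0.06, "claw": 0.0}

```text
clock: 1.7
tool_pos: [0.4671, 0.1242, 0.2466]
eef_rot: [0.589, 0.808, -0.0, -0.0]
contact_force: [1.8, -0.8, -0.2]
opening: 0.499
finger_force: 0.0
```

Call:
drive_tool:
  targets:
    - {"tx": 0.17, "ty": -1.0, "tz": -0.2, "wx": 0.0, "wy": 0.0, "wz": -0.07, "claw": 0.0}
    - {"tx": 0.17, "ty": -1.0, "tz": -0.2, "wx": 0.0, "wy": 0.0, "wz": -0.07, "claw": 0.0}
    - {"tx": 0.17, "ty": -1.0, "tz": -0.2, "wx": 0.0, "wy": 0.0, "wz": -0.07, "claw": 0.0}
    - {"tx": 0.17, "ty": -1.0, "tz": -0.2, "wx": 0.0, "wy": 0.0, "wz": -0.07, "claw": 0.0}
    - {"tx": 0.17, "ty": -1.0, "tz": -0.2, "wx": 0.0, "wy": 0.0, "wz": -0.07, "claw": 0.0}
    - {"tx": 0.17, "ty": -1.0, "tz": -0.2, "wx": 0.0, "wy": 0.0, "wz": -0.07, "claw": 0.0}
    - {"tx": 0.17, "ty": -1.0, "tz": -0.2, "wx": 0.0, "wy": 0.0, "wz": -0.07, "claw": 0.0}
    - {"tx": 0.17, "ty": -1.0, "tz": -0.2, "wx": 0.0, "wy": 0.0, "wz": -0.07, "claw": 0.0}

```text
clock: 2.5
tool_pos: [0.5078, -0.1156, 0.1982]
eef_rot: [0.797, 0.604, -0.0, -0.0]
contact_force: [-0.3, -0.1, 0.0]
opening: 0.499
finger_force: 0.0
```

Call:
drive_tool:
  targets:
    - {"tx": 0.0, "ty": -0.35, "tz": 0.0, "wx": 0.0, "wy": 0.0, "wz": 0.0, "claw": 0.0}
    - {"tx": 0.0, "ty": -0.35, "tz": 0.0, "wx": 0.0, "wy": 0.0, "wz": 0.0, "claw": 0.0}
    - {"tx": 0.0, "ty": 0.0, "tz": -0.8, "wx": 0.0, "wy": 0.0, "wz": 0.0, "claw": 0.0}
    - {"tx": 0.0, "ty": 0.0, "tz": -0.8, "wx": 0.0, "wy": 0.0, "wz": 0.0, "claw": 0.0}
    - {"tx": 0.0, "ty": 0.0, "tz": -0.8, "wx": 0.0, "wy": 0.0, "wz": 0.0, "claw": 0.0}
    - {"tx": 0.0, "ty": 0.0, "tz": -0.8, "wx": 0.0, "wy": 0.0, "wz": 0.0, "claw": 0.0}
    - {"tx": 0.0, "ty": 0.0, "tz": -0.8, "wx": 0.0, "wy": 0.0, "wz": 0.0, "claw": 0.0}
    - {"tx": 0.0, "ty": 0.0, "tz": -0.8, "wx": 0.0, "wy": 0.0, "wz": 0.0, "claw": 0.0}

```text
clock: 3.3
tool_pos: [0.5082, -0.1338, 0.0542]
eef_rot: [0.795, 0.606, 0.001, -0.0]
contact_force: [-0.4, 0.8, 0.2]
opening: 0.505
finger_force: 0.0
```

Call:
drive_tool:
  force: 8
  targets:
    - {"tx": 0.0, "ty": 0.0, "tz": 0.0, "wx": 0.0, "wy": 0.0, "wz": 0.0, "claw": -1.0}
    - {"tx": 0.0, "ty": 0.0, "tz": 0.0, "wx": 0.0, "wy": 0.0, "wz": 0.0, "claw": -1.0}
    - {"tx": 0.0, "ty": 0.0, "tz": 0.0, "wx": 0.0, "wy": 0.0, "wz": 0.0, "claw": -1.0}
    - {"tx": 0.0, "ty": 0.0, "tz": 0.0, "wx": 0.0, "wy": 0.0, "wz": 0.0, "claw": -1.0}
    - {"tx": 0.0, "ty": 0.0, "tz": 0.0, "wx": 0.0, "wy": 0.0, "wz": 0.0, "claw": -1.0}
    - {"tx": 0.0, "ty": 0.0, "tz": 0.0, "wx": 0.0, "wy": 0.0, "wz": 0.0, "claw": -1.0}
    - {"tx": 0.0, "ty": 0.0, "tz": 0.0, "wx": 0.0, "wy": 0.0, "wz": 0.0, "claw": -1.0}
    - {"tx": 0.0, "ty": 0.0, "tz": 0.0, "wx": 0.0, "wy": 0.0, "wz": 0.0, "claw": -1.0}

```text
clock: 4.1
tool_pos: [0.509, -0.1356, 0.0559]
eef_rot: [0.796, 0.605, 0.001, 0.001]
contact_force: [-0.6, 0.8, 6.2]
opening: 0.157
finger_force: 8.0
```

```bash
python3 - <<'E'
from plant import r,vision
from h import *
s=vision.snapshot("scene");cv2.imwrite("pics/g1.png",cv2.resize(s["image"][120:250,190:330],None,fx=4.5,fy=4.5,interpolation=2))
x=r.get_state();print(x["tool_pos"],x["contact_force"],x["opening"],x["finger_force"],x["q"])
E
```

```text
[ 0.50900731 -0.13554782  0.05592202] [0.36918242 0.39515711 5.9996279 ] 0.1553196650251869 8.00001442199573 [ 0.13750228  0.88084511  0.0591432   2.00031957 -0.17737321  0.26243046
  0.07499875]
```

View pics/g1.png

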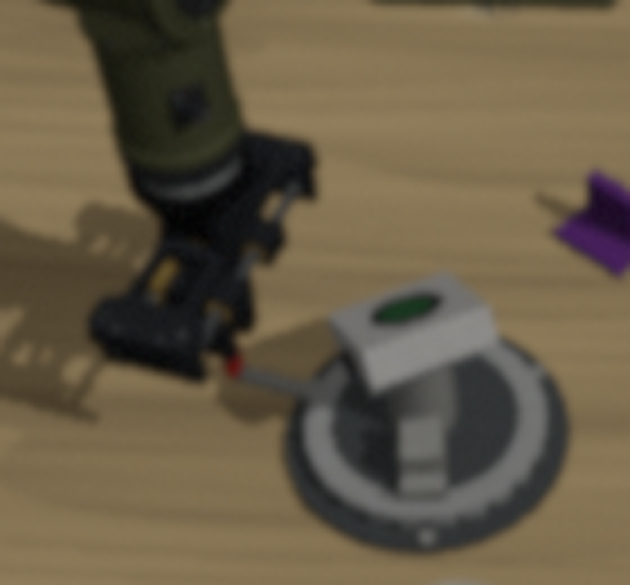

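The post is between the fingers (opening 13.7 mm), and the chuck and reader are undisturbed in the crop. Swinging the first 30 degrees.

Call:
drive_tool:
  targets:
    - {"tx": 0.29, "ty": -0.06, "tz": 0.0, "wx": 0.0, "wy": 0.0, "wz": 0.06, "claw": -1.0}
    - {"tx": 0.3, "ty": -0.04, "tz": 0.0, "wx": 0.0, "wy": 0.0, "wz": 0.06, "claw": -1.0}
    - {"tx": 0.3, "ty": -0.02, "tz": 0.0, "wx": 0.0, "wy": 0.0, "wz": 0.06, "claw": -1.0}
    - {"tx": 0.3, "ty": 0.0, "tz": 0.0, "wx": 0.0, "wy": 0.0, "wz": 0.06, "claw": -1.0}
    - {"tx": 0.3, "ty": 0.01, "tz": 0.0, "wx": 0.0, "wy": 0.0, "wz": 0.06, "claw": -1.0}
    - {"tx": 0.3, "ty": 0.03, "tz": 0.0, "wx": 0.0, "wy": 0.0, "wz": 0.06, "claw": -1.0}
    - {"tx": 0.3, "ty": 0.05, "tz": 0.0, "wx": 0.0, "wy": 0.0, "wz": 0.06, "claw": -1.0}
    - {"tx": 0.29, "ty": 0.07, "tz": 0.0, "wx": 0.0, "wy": 0.0, "wz": 0.06, "claw": -1.0}

```text
clock: 4.95
tool_pos: [0.5771, -0.137, 0.0558]
eef_rot: [0.621, 0.784, -0.003, -0.001]
contact_force: [-4.3, -3.2, 9.4]
opening: 0.151
finger_force: 8.0
```

Call:
drive_tool:
  targets:
    - {"tx": 0.11, "ty": 0.035, "tz": 0.03, "wx": 0.0, "wy": 0.0, "wz": 0.025, "claw": -1.0}
    - {"tx": 0.11, "ty": 0.035, "tz": 0.03, "wx": 0.0, "wy": 0.0, "wz": 0.025, "claw": -1.0}
    - {"tx": 0.11, "ty": 0.04, "tz": 0.0, "wx": 0.0, "wy": 0.0, "wz": 0.025, "claw": -1.0}
    - {"tx": 0.11, "ty": 0.04, "tz": 0.0, "wx": 0.0, "wy": 0.0, "wz": 0.025, "claw": -1.0}
    - {"tx": 0.11, "ty": 0.045, "tz": 0.0, "wx": 0.0, "wy": 0.0, "wz": 0.025, "claw": -1.0}
    - {"tx": 0.0, "ty": 0.0, "tz": 0.0, "wx": 0.0, "wy": 0.0, "wz": 0.0, "claw": -1.0}
    - {"tx": 0.0, "ty": 0.0, "tz": 0.0, "wx": 0.0, "wy": 0.0, "wz": 0.0, "claw": -1.0}
    - {"tx": 0.0, "ty": 0.0, "tz": 0.0, "wx": 0.0, "wy": 0.0, "wz": 0.0, "claw": -1.0}

```text
clock: 5.75
tool_pos: [0.5935, -0.132, 0.056]
eef_rot: [0.569, 0.822, -0.003, -0.001]
contact_force: [-2.0, -5.5, -4.9]
opening: 0.158
finger_force: 8.0
```

Call:
drive_tool:
  targets:
    - {"tx": 0.11, "ty": 0.035, "tz": -0.02, "wx": 0.0, "wy": 0.0, "wz": 0.025, "claw": -1.0}
    - {"tx": 0.11, "ty": 0.04, "tz": 0.0, "wx": 0.0, "wy": 0.0, "wz": 0.025, "claw": -1.0}
    - {"tx": 0.11, "ty": 0.04, "tz": 0.0, "wx": 0.0, "wy": 0.0, "wz": 0.025, "claw": -1.0}
    - {"tx": 0.11, "ty": 0.04, "tz": 0.0, "wx": 0.0, "wy": 0.0, "wz": 0.025, "claw": -1.0}
    - {"tx": 0.0, "ty": 0.0, "tz": 0.0, "wx": 0.0, "wy": 0.0, "wz": 0.0, "claw": -1.0}
    - {"tx": 0.0, "ty": 0.0, "tz": 0.0, "wx": 0.0, "wy": 0.0, "wz": 0.0, "claw": -1.0}
    - {"tx": 0.0, "ty": 0.0, "tz": 0.0, "wx": 0.0, "wy": 0.0, "wz": 0.0, "claw": -1.0}
    - {"tx": 0.0, "ty": 0.0, "tz": 0.0, "wx": 0.0, "wy": 0.0, "wz": 0.0, "claw": -1.0}

```text
clock: 6.55
tool_pos: [0.6069, -0.1263, 0.0559]
eef_rot: [0.525, 0.851, -0.002, -0.001]
contact_force: [-3.3, -3.7, 1.6]
opening: 0.155
finger_force: 8.0
```

Call:
drive_tool:
  targets:
    - {"tx": 0.1, "ty": 0.055, "tz": 0.0, "wx": 0.0, "wy": 0.0, "wz": 0.025, "claw": -1.0}
    - {"tx": 0.1, "ty": 0.055, "tz": 0.0, "wx": 0.0, "wy": 0.0, "wz": 0.025, "claw": -1.0}
    - {"tx": 0.1, "ty": 0.055, "tz": 0.0, "wx": 0.0, "wy": 0.0, "wz": 0.025, "claw": -1.0}
    - {"tx": 0.0, "ty": 0.0, "tz": 0.0, "wx": 0.0, "wy": 0.0, "wz": 0.0, "claw": -1.0}
    - {"tx": 0.0, "ty": 0.0, "tz": 0.0, "wx": 0.0, "wy": 0.0, "wz": 0.0, "claw": -1.0}
    - {"tx": 0.0, "ty": 0.0, "tz": 0.0, "wx": 0.0, "wy": 0.0, "wz": 0.0, "claw": -1.0}
    - {"tx": 0.0, "ty": 0.0, "tz": 0.0, "wx": 0.0, "wy": 0.0, "wz": 0.0, "claw": -1.0}
    - {"tx": 0.0, "ty": 0.0, "tz": 0.0, "wx": 0.0, "wy": 0.0, "wz": 0.0, "claw": -1.0}

```text
clock: 7.35
tool_pos: [0.6159, -0.1213, 0.0559]
eef_rot: [0.492, 0.871, -0.002, -0.001]
contact_force: [-1.7, -3.6, 1.0]
opening: 0.154
finger_force: 8.0
```

Call:
drive_tool:
  targets:
    - {"tx": 0.095, "ty": 0.06, "tz": 0.0, "wx": 0.0, "wy": 0.0, "wz": 0.025, "claw": -1.0}
    - {"tx": 0.095, "ty": 0.06, "tz": 0.0, "wx": 0.0, "wy": 0.0, "wz": 0.025, "claw": -1.0}
    - {"tx": 0.095, "ty": 0.06, "tz": 0.0, "wx": 0.0, "wy": 0.0, "wz": 0.025, "claw": -1.0}
    - {"tx": 0.0, "ty": 0.0, "tz": 0.0, "wx": 0.0, "wy": 0.0, "wz": 0.0, "claw": -1.0}
    - {"tx": 0.0, "ty": 0.0, "tz": 0.0, "wx": 0.0, "wy": 0.0, "wz": 0.0, "claw": -1.0}
    - {"tx": 0.0, "ty": 0.0, "tz": 0.0, "wx": 0.0, "wy": 0.0, "wz": 0.0, "claw": -1.0}
    - {"tx": 0.0, "ty": 0.0, "tz": 0.0, "wx": 0.0, "wy": 0.0, "wz": 0.0, "claw": -1.0}
    - {"tx": 0.0, "ty": 0.0, "tz": 0.0, "wx": 0.0, "wy": 0.0, "wz": 0.0, "claw": -1.0}

```text
clock: 8.15
tool_pos: [0.6219, -0.1174, 0.0558]
eef_rot: [0.457, 0.889, -0.004, -0.003]
contact_force: [-8.2, -5.7, 5.6]
opening: 0.153
finger_force: 8.0
```

```bash
python3 - <<'E'
from plant import r,vision
from h import *
s=vision.snapshot("scene");t=vision.snapshot("top");cv2.imwrite("pics/g2.png",np.hstack([cv2.resize(s["image"][130:250,210:330],None,fx=3.2,fy=3.2,interpolation=2),cv2.resize(t["image"][140:260,325:445],None,fx=3.2,fy=3.2,interpolation=2)]))
x=r.get_state();print(x["tool_pos"],x["contact_force"],x["opening"],x["finger_force"],x["q"],x["moment"])
E
```

```text
[ 0.62191864 -0.11740795  0.05581049] [-8.2607729  -5.87147305  4.58444173] 0.15525394997537428 7.97367196813866 [ 0.16921787  0.95584089 -0.10736836  1.65489918  0.17923122  0.54912328
  0.57347206] [-1.25856986  1.59041372 -0.09309335]
```

View pics/g2.png

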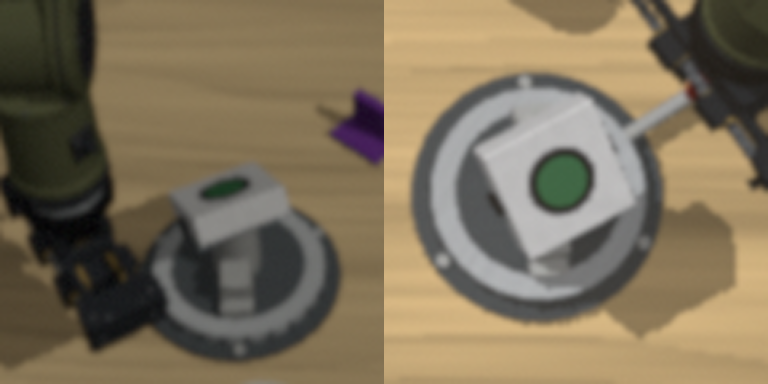

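Lever has swung and the reader is unmoved; force is rising (about 10 N), so the jaws are meeting the stem. I'll push a little more.

Call:
drive_tool:
  targets:
    - {"tx": 0.06, "ty": 0.04, "tz": 0.0, "wx": 0.0, "wy": 0.0, "wz": 0.0, "claw": -1.0}
    - {"tx": 0.06, "ty": 0.04, "tz": 0.0, "wx": 0.0, "wy": 0.0, "wz": 0.0, "claw": -1.0}
    - {"tx": 0.05, "ty": 0.03, "tz": 0.0, "wx": 0.0, "wy": 0.0, "wz": 0.0, "claw": -1.0}
    - {"tx": 0.0, "ty": 0.0, "tz": 0.0, "wx": 0.0, "wy": 0.0, "wz": 0.0, "claw": -1.0}
    - {"tx": 0.0, "ty": 0.0, "tz": 0.0, "wx": 0.0, "wy": 0.0, "wz": 0.0, "claw": -1.0}
    - {"tx": 0.0, "ty": 0.0, "tz": 0.0, "wx": 0.0, "wy": 0.0, "wz": 0.0, "claw": -1.0}
    - {"tx": 0.0, "ty": 0.0, "tz": 0.0, "wx": 0.0, "wy": 0.0, "wz": 0.0, "claw": -1.0}
    - {"tx": 0.0, "ty": 0.0, "tz": 0.0, "wx": 0.0, "wy": 0.0, "wz": 0.0, "claw": -1.0}

```text
clock: 9.05
tool_pos: [0.6249, -0.1155, 0.0557]
eef_rot: [0.458, 0.889, -0.006, -0.004]
contact_force: [-11.1, -6.9, 8.7]
opening: 0.156
finger_force: 7.9
```

Call:
drive_tool:
  targets:
    - {"tx": 0.05, "ty": 0.03, "tz": 0.0, "wx": 0.0, "wy": 0.0, "wz": 0.0, "claw": -1.0}
    - {"tx": 0.05, "ty": 0.03, "tz": 0.0, "wx": 0.0, "wy": 0.0, "wz": 0.0, "claw": -1.0}
    - {"tx": 0.05, "ty": 0.03, "tz": 0.0, "wx": 0.0, "wy": 0.0, "wz": 0.0, "claw": -1.0}
    - {"tx": 0.0, "ty": 0.0, "tz": 0.0, "wx": 0.0, "wy": 0.0, "wz": 0.0, "claw": -1.0}
    - {"tx": 0.0, "ty": 0.0, "tz": 0.0, "wx": 0.0, "wy": 0.0, "wz": 0.0, "claw": -1.0}
    - {"tx": 0.0, "ty": 0.0, "tz": 0.0, "wx": 0.0, "wy": 0.0, "wz": 0.0, "claw": -1.0}
    - {"tx": 0.0, "ty": 0.0, "tz": 0.0, "wx": 0.0, "wy": 0.0, "wz": 0.0, "claw": -1.0}
    - {"tx": 0.0, "ty": 0.0, "tz": 0.0, "wx": 0.0, "wy": 0.0, "wz": 0.0, "claw": -1.0}

```text
clock: 9.85
tool_pos: [0.6279, -0.1135, 0.0556]
eef_rot: [0.458, 0.889, -0.007, -0.006]
contact_force: [-14.3, -8.4, 10.4]
opening: 0.192
finger_force: 7.9
```

Call:
drive_tool:
  targets:
    - {"tx": 0.0, "ty": 0.0, "tz": 0.0, "wx": 0.0, "wy": 0.0, "wz": 0.0, "claw": 0.1}
    - {"tx": 0.0, "ty": 0.0, "tz": 0.0, "wx": 0.0, "wy": 0.0, "wz": 0.0, "claw": 0.1}
    - {"tx": 0.0, "ty": 0.0, "tz": 0.0, "wx": 0.0, "wy": 0.0, "wz": 0.0, "claw": 0.1}
    - {"tx": 0.0, "ty": 0.0, "tz": 0.0, "wx": 0.0, "wy": 0.0, "wz": 0.0, "claw": 0.1}
    - {"tx": 0.0, "ty": 0.0, "tz": 0.3, "wx": 0.0, "wy": 0.0, "wz": 0.0, "claw": 0.1}
    - {"tx": 0.0, "ty": 0.0, "tz": 0.8, "wx": 0.0, "wy": 0.0, "wz": 0.0, "claw": 0.1}
    - {"tx": 0.0, "ty": 0.0, "tz": 1.0, "wx": 0.0, "wy": 0.0, "wz": 0.0, "claw": 0.1}
    - {"tx": 0.0, "ty": 0.0, "tz": 1.0, "wx": 0.0, "wy": 0.0, "wz": 0.0, "claw": 0.1}

```text
clock: 10.65
tool_pos: [0.6374, -0.1063, 0.1507]
eef_rot: [0.456, 0.89, 0.001, 0.001]
contact_force: [1.2, 0.3, -0.1]
opening: 0.543
finger_force: 0.0
```

Call:
drive_tool:
  targets:
    - {"tx": 0.0, "ty": 0.0, "tz": 1.0, "wx": 0.0, "wy": 0.0, "wz": 0.06, "claw": 0.1}
    - {"tx": 0.0, "ty": 0.0, "tz": 1.0, "wx": 0.0, "wy": 0.0, "wz": 0.06, "claw": 0.1}
    - {"tx": -0.35, "ty": 0.9, "tz": 0.5, "wx": 0.0, "wy": 0.0, "wz": 0.06, "claw": 0.1}
    - {"tx": -0.35, "ty": 0.9, "tz": 0.0, "wx": 0.0, "wy": 0.0, "wz": 0.06, "claw": 0.1}
    - {"tx": -0.35, "ty": 0.9, "tz": 0.0, "wx": 0.0, "wy": 0.0, "wz": 0.06, "claw": 0.1}
    - {"tx": -0.35, "ty": 0.9, "tz": 0.0, "wx": 0.0, "wy": 0.0, "wz": 0.06, "claw": 0.1}
    - {"tx": -0.35, "ty": 0.9, "tz": 0.0, "wx": 0.0, "wy": 0.0, "wz": 0.06, "claw": 0.1}
    - {"tx": -0.35, "ty": 0.9, "tz": 0.0, "wx": 0.0, "wy": 0.0, "wz": 0.06, "claw": 0.1}

```text
clock: 11.45
tool_pos: [0.5738, 0.0571, 0.2253]
eef_rot: [0.219, 0.976, 0.001, 0.002]
contact_force: [-0.1, 1.0, 0.2]
opening: 0.55
finger_force: 0.0
```

Call:
drive_tool:
  targets:
    - {"tx": -0.3, "ty": 0.84, "tz": 0.0, "wx": 0.0, "wy": 0.0, "wz": 0.06, "claw": 0.1}
    - {"tx": -0.3, "ty": 0.84, "tz": 0.0, "wx": 0.0, "wy": 0.0, "wz": 0.06, "claw": 0.1}
    - {"tx": -0.3, "ty": 0.84, "tz": 0.0, "wx": 0.0, "wy": 0.0, "wz": 0.06, "claw": 0.1}
    - {"tx": -0.3, "ty": 0.84, "tz": 0.0, "wx": 0.0, "wy": 0.0, "wz": 0.06, "claw": 0.1}
    - {"tx": -0.3, "ty": 0.84, "tz": -0.5, "wx": 0.0, "wy": 0.0, "wz": 0.06, "claw": 0.1}
    - {"tx": -0.3, "ty": 0.84, "tz": -0.5, "wx": 0.0, "wy": 0.0, "wz": 0.06, "claw": 0.1}
    - {"tx": -0.3, "ty": 0.84, "tz": -1.0, "wx": 0.0, "wy": 0.0, "wz": 0.06, "claw": 0.1}
    - {"tx": -0.3, "ty": 0.84, "tz": -1.0, "wx": 0.0, "wy": 0.0, "wz": 0.06, "claw": 0.1}

```text
clock: 12.25
tool_pos: [0.502, 0.2592, 0.1346]
eef_rot: [-0.031, 1.0, 0.002, 0.002]
contact_force: [0.2, -0.5, -0.0]
opening: 0.554
finger_force: 0.0
```

```bash
python3 - <<'E'
from plant import r,vision
from h import *
import pickle
t=vision.snapshot("top");P=cloud(t);pickle.dump(t,open("top2.pkl","wb"))
q=P[150:235,330:425].reshape(-1,3);w=q[(q[:,2]>.095)&(q[:,2]<.155)]
c,n,k,sd=plane(w);e=np.cross([0,0,1],n);e/=np.linalg.norm(e);x=np.cross(e,n)
d=abs((w-c)@n)<.003;ab=np.c_[(w[d]-c)@e,(w[d]-c)@x].astype(np.float32);rc=cv2.minAreaRect(ab);print("face centre",c+rc[0][0]*e+rc[0][1]*x,rc,"n",n)
x=r.get_state();print(x["tool_pos"],x["eef_rot"],x["contact_force"])
E
```

```text
face centre [ 0.53681246 -0.00868925  0.11840234] ((0.00040734559297561646, -0.00013366714119911194), (0.08533954620361328, 0.08372635394334793), 89.71195983886719) n [-0.40324479 -0.22340048  0.887404  ]
[0.49699504 0.26408142 0.13033768] [-0.0353501   0.99936811  0.00313918 -0.00197155] [-2.59919078  4.57076118 -1.89927623]
```

Call:
drive_tool:
  targets:
    - {"tx": 0.1, "ty": -0.12, "tz": -0.3, "wx": 0.0, "wy": 0.0, "wz": 0.0, "claw": 0.0}
    - {"tx": 0.1, "ty": -0.12, "tz": -0.5, "wx": 0.0, "wy": 0.0, "wz": 0.0, "claw": 0.0}
    - {"tx": 0.0, "ty": 0.0, "tz": -0.7, "wx": 0.0, "wy": 0.0, "wz": 0.0, "claw": 0.0}
    - {"tx": 0.0, "ty": 0.0, "tz": -0.7, "wx": 0.0, "wy": 0.0, "wz": 0.0, "claw": 0.0}
    - {"tx": 0.0, "ty": 0.0, "tz": -0.7, "wx": 0.0, "wy": 0.0, "wz": 0.0, "claw": 0.0}
    - {"tx": 0.0, "ty": 0.0, "tz": -0.5, "wx": 0.0, "wy": 0.0, "wz": 0.0, "claw": 0.0}
    - {"tx": 0.0, "ty": 0.0, "tz": -0.3, "wx": 0.0, "wy": 0.0, "wz": 0.0, "claw": 0.0}
    - {"tx": 0.0, "ty": 0.0, "tz": 0.0, "wx": 0.0, "wy": 0.0, "wz": 0.0, "claw": 0.0}

```text
clock: 13.1
tool_pos: [0.5072, 0.2481, 0.0221]
eef_rot: [-0.029, 1.0, -0.0, -0.0]
contact_force: [0.2, -0.3, -0.7]
opening: 0.498
finger_force: 0.0
```

Call:
drive_tool:
  force: 30
  targets:
    - {"tx": 0.0, "ty": 0.0, "tz": 0.0, "wx": 0.0, "wy": 0.0, "wz": 0.0, "claw": -1.0}
    - {"tx": 0.0, "ty": 0.0, "tz": 0.0, "wx": 0.0, "wy": 0.0, "wz": 0.0, "claw": -1.0}
    - {"tx": 0.0, "ty": 0.0, "tz": 0.0, "wx": 0.0, "wy": 0.0, "wz": 0.0, "claw": -1.0}
    - {"tx": 0.0, "ty": 0.0, "tz": 0.0, "wx": 0.0, "wy": 0.0, "wz": 0.0, "claw": -1.0}
    - {"tx": 0.0, "ty": 0.0, "tz": 0.0, "wx": 0.0, "wy": 0.0, "wz": 0.0, "claw": -1.0}
    - {"tx": 0.0, "ty": 0.0, "tz": 0.0, "wx": 0.0, "wy": 0.0, "wz": 0.0, "claw": -1.0}
    - {"tx": 0.0, "ty": 0.0, "tz": 0.0, "wx": 0.0, "wy": 0.0, "wz": 0.0, "claw": -1.0}
    - {"tx": 0.0, "ty": 0.0, "tz": 0.0, "wx": 0.0, "wy": 0.0, "wz": 0.0, "claw": -1.0}

```text
clock: 13.9
tool_pos: [0.5076, 0.25, 0.0236]
eef_rot: [-0.029, 1.0, 0.001, 0.001]
contact_force: [-0.4, 2.5, 6.3]
opening: 0.13
finger_force: 30.0
```

```bash
python3 - <<'E'
from plant import r,vision
from h import *
import pickle
t=vision.snapshot("top");s=vision.snapshot("scene");pickle.dump((t,s),open("g3.pkl","wb"))
cv2.imwrite("pics/g3.png",np.hstack([cv2.resize(s["image"][160:240,330:410],None,fx=4.8,fy=4.8,interpolation=2),cv2.resize(t["image"][175:255,225:305],None,fx=4.8,fy=4.8,interpolation=2)]))
x=r.get_state();print(x["tool_pos"],x["eef_rot"],x["contact_force"],x["opening"],x["finger_force"])
E
```

```text
[0.50757993 0.25004731 0.02363362] [-2.93320092e-02  9.99569024e-01  9.46901842e-04  7.08610406e-04] [-1.22607634  2.57264499  5.50328226] 0.12949899994879488 29.996998789720237
```

View pics/g3.png

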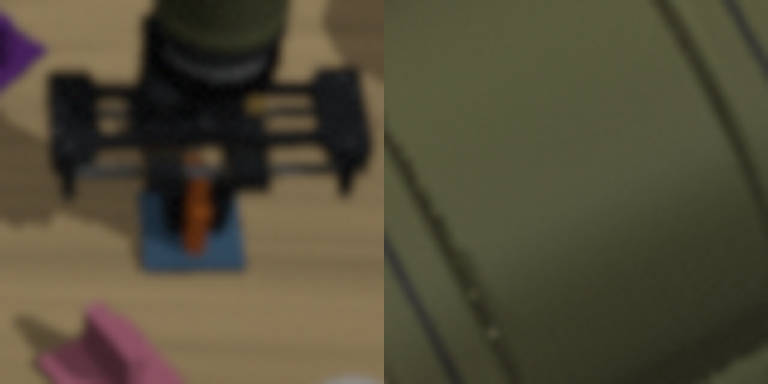

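The tile is held squarely by its fin in the scene crop (left); the top view is blocked by the arm. Lift and travel.

Call:
drive_tool:
  targets:
    - {"tx": 0.0, "ty": 0.0, "tz": 0.5, "wx": 0.0, "wy": 0.0, "wz": 0.0, "claw": -1.0}
    - {"tx": 0.0, "ty": 0.0, "tz": 0.8, "wx": 0.0, "wy": 0.0, "wz": 0.06, "claw": -1.0}
    - {"tx": 0.0, "ty": 0.0, "tz": 1.0, "wx": 0.0, "wy": 0.0, "wz": 0.06, "claw": -1.0}
    - {"tx": 0.0, "ty": -0.6, "tz": 1.0, "wx": 0.0, "wy": 0.0, "wz": 0.06, "claw": -1.0}
    - {"tx": 0.0, "ty": -0.6, "tz": 1.0, "wx": 0.0, "wy": 0.0, "wz": 0.06, "claw": -1.0}
    - {"tx": 0.0, "ty": -0.6, "tz": 1.0, "wx": 0.0, "wy": 0.0, "wz": 0.06, "claw": -1.0}
    - {"tx": 0.0, "ty": -0.6, "tz": 0.5, "wx": 0.0, "wy": 0.0, "wz": 0.06, "claw": -1.0}
    - {"tx": 0.0, "ty": -0.6, "tz": 0.4, "wx": 0.0, "wy": 0.0, "wz": 0.07, "claw": -1.0}

```text
clock: 14.8
tool_pos: [0.5068, 0.1569, 0.2105]
eef_rot: [-0.252, 0.968, -0.001, -0.0]
contact_force: [-0.4, -0.2, -2.5]
opening: 0.133
finger_force: 30.0
```

Call:
drive_tool:
  targets:
    - {"tx": 0.0, "ty": -0.8, "tz": 0.0, "wx": 0.03, "wy": -0.05, "wz": 0.0, "claw": -1.0}
    - {"tx": 0.0, "ty": -0.8, "tz": 0.0, "wx": 0.03, "wy": -0.05, "wz": 0.0, "claw": -1.0}
    - {"tx": 0.0, "ty": -0.8, "tz": 0.0, "wx": 0.03, "wy": -0.05, "wz": 0.0, "claw": -1.0}
    - {"tx": 0.0, "ty": -0.8, "tz": 0.0, "wx": 0.03, "wy": -0.05, "wz": 0.0, "claw": -1.0}
    - {"tx": 0.0, "ty": -0.8, "tz": 0.0, "wx": 0.03, "wy": -0.05, "wz": 0.0, "claw": -1.0}
    - {"tx": 0.0, "ty": -0.8, "tz": 0.0, "wx": 0.03, "wy": -0.05, "wz": 0.0, "claw": -1.0}
    - {"tx": 0.0, "ty": -0.8, "tz": 0.0, "wx": 0.02, "wy": -0.05, "wz": 0.0, "claw": -1.0}
    - {"tx": 0.0, "ty": -0.6, "tz": 0.0, "wx": 0.02, "wy": -0.05, "wz": 0.0, "claw": -1.0}

```text
clock: 15.6
tool_pos: [0.5017, -0.0031, 0.206]
eef_rot: [-0.247, 0.951, 0.051, 0.179]
contact_force: [-0.2, -0.3, -2.9]
opening: 0.131
finger_force: 30.0
```

Call:
drive_tool:
  targets:
    - {"tx": 0.0, "ty": 0.0, "tz": 0.0, "wx": 0.0, "wy": 0.0, "wz": 0.0, "claw": -1.0}
    - {"tx": 0.0, "ty": 0.0, "tz": 0.0, "wx": 0.0, "wy": 0.0, "wz": 0.0, "claw": -1.0}
    - {"tx": 0.0, "ty": 0.0, "tz": 0.0, "wx": 0.0, "wy": 0.0, "wz": 0.0, "claw": -1.0}
    - {"tx": 0.0, "ty": 0.0, "tz": 0.0, "wx": 0.0, "wy": 0.0, "wz": 0.0, "claw": -1.0}
    - {"tx": 0.0, "ty": 0.0, "tz": 0.0, "wx": 0.0, "wy": 0.0, "wz": 0.0, "claw": -1.0}
    - {"tx": 0.0, "ty": 0.0, "tz": 0.0, "wx": 0.0, "wy": 0.0, "wz": 0.0, "claw": -1.0}
    - {"tx": 0.0, "ty": 0.0, "tz": 0.0, "wx": 0.0, "wy": 0.0, "wz": 0.0, "claw": -1.0}
    - {"tx": 0.0, "ty": 0.0, "tz": 0.0, "wx": 0.0, "wy": 0.0, "wz": 0.0, "claw": -1.0}

```text
clock: 16.4
tool_pos: [0.5028, 0.0001, 0.206]
eef_rot: [-0.249, 0.95, 0.053, 0.18]
contact_force: [0.4, -0.4, -1.7]
opening: 0.13
finger_force: 30.0
```

```bash
cat > rem.py <<'E'
import sys
from plant import r,vision
from h import *
from scipy.spatial.transform import Rotation as R
W=np.array([.5375,-.0085,.1185]);n=np.array([-.403,-.225,.887]);n/=np.linalg.norm(n);d=.0236
e=np.cross([0,0,1],n);e/=np.linalg.norm(e);e=-e if e[1]<0 else e   # level axis, az~119
x=np.cross(e,-n) # tool x
def rem(gap,ox=0,oy=0):
    st=r.get_state();Rt=R.from_matrix(np.c_[np.cross(e,-n),e,-n]);Rc=R.from_quat(st["eef_rot"])
    p=W+n*(d+gap)+ox*np.cross(e,-n)+oy*e
    print("dpos units",(p-st["tool_pos"])/.03,"rot units",(Rt*Rc.inv()).as_rotvec()/np.radians(60),"tool",st["tool_pos"],"F",st["contact_force"],"Fn",st["contact_force"]@n,"M",st["moment"],"open",st["opening"],st["finger_force"])
    return st
E
python3 - <<'E'
from rem import *
rem(.03)
t=vision.snapshot("top");s=vision.snapshot("scene");import pickle;pickle.dump((t,s),open("g4.pkl","wb"))
cv2.imwrite("pics/g4.png",np.hstack([cv2.resize(s["image"][120:240,220:340],None,fx=3.2,fy=3.2,interpolation=2),cv2.resize(t["image"][140:260,310:430],None,fx=3.2,fy=3.2,interpolation=2)]))
E
```

```text
dpos units [ 0.43627785 -0.68865208 -1.33027549] rot units [ 0.03847119 -0.0902791  -0.00525525] tool [5.02808737e-01 9.83744040e-05 2.05956148e-01] F [ 0.38712217 -0.3808189  -1.73645223] Fn -1.610717771499054 M [-0.15593391  0.4510944   0.03371999] open 0.12969424609303137 29.996842076070607
```

View pics/g4.png

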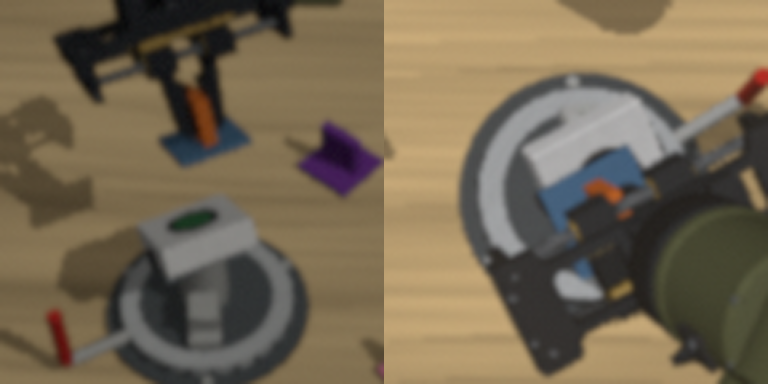

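```bash
python3 - <<'E'
from rem import *
import pickle
st=rem(.03);Rc=R.from_quat(st["eef_rot"]).as_matrix()
t,s=pickle.load(open("g4.pkl","rb"))
for nm,im in(("top",t),("scene",s)):
    P=cloud(im);M=masks(im);L=(P-st["tool_pos"])@Rc
    near=(np.linalg.norm(P-st["tool_pos"],axis=-1)<.08)&(im["range_z"]>0)
    h=cv2.cvtColor(im["image"],cv2.COLOR_BGR2HSV).astype(int)
    b=L[near&(h[...,0]>95)&(h[...,0]<120)&(h[...,1]>60)];b=b[b[:,2]>.008]
    o=L[near&(M["orange"]|M["red"])]
    print(nm,len(b),"x",np.percentile(b[:,0],[1,5,50,95,99]),"y",np.percentile(b[:,1],[1,5,50,95,99]),"z",np.percentile(b[:,2],[5,50,95]))
    c,nn,k,sd=plane(b);print("  plane n",nn, c, k,sd, "rect",cv2.minAreaRect(b[:,:2].astype(np.float32)))
    if len(o):print("  fin x",np.percentile(o[:,0],[1,50,99]),"y",np.percentile(o[:,1],[1,50,99]),"z",o[:,2].min(),o[:,2].max(),len(o))
E
```

```text
dpos units [ 0.43619739 -0.68510814 -1.33018057] rot units [ 0.03842097 -0.09026769 -0.00506402] tool [ 5.02811150e-01 -7.94380087e-06  2.05953301e-01] F [ 0.21164015 -0.13390754 -1.90904566] Fn -1.7486575338055828 M [-0.19831672  0.44419133 -0.04957273] open 0.13141026630621302 29.996944153681397
top 313 x [-0.02751263 -0.0270004  -0.0178925   0.02750848  0.03305469] y [-0.02890998 -0.02728712  0.00904513  0.03247705  0.0332372 ] z [0.01347811 0.0159445  0.01893677]
  plane n [0.00946918 0.00226296 0.99995261] [-0.01381775  0.00370113  0.01580323] 246 0.000543392541618133 rect ((0.0032210182398557663, 0.0016777720302343369), (0.06342878937721252, 0.06268415600061417), 89.54251861572266)
  fin x [-0.01943011 -0.01853801 -0.01311328] y [-0.00278909  0.0017324   0.00699979] z -0.02995670651938827 0.005399106570693788 30
scene 120 x [-0.03019626 -0.02940658 -0.0109873   0.01655289  0.02505029] y [-0.02759728 -0.02640587 -0.01023036  0.02765251  0.02898583] z [0.0165254  0.01794195 0.01963105]
  plane n [ 0.00174201 -0.01050828  0.99994327] [-0.00944029 -0.00218995  0.01796819] 118 0.0004919086567894483 rect ((-0.002215219661593437, 0.0002689417451620102), (0.056030672043561935, 0.057724010199308395), 0.6834006309509277)
  fin x [-0.02393358 -0.01818537  0.00567787] y [-0.00573578  0.00071985  0.01147801] z -0.032806183380892154 0.011096835515455554 99
```

Call:
drive_tool:
  targets:
    - {"tx": 0.115, "ty": -0.18, "tz": 0.0, "wx": 0.006, "wy": -0.015, "wz": 0.0, "claw": -1.0}
    - {"tx": 0.115, "ty": -0.18, "tz": -0.3, "wx": 0.006, "wy": -0.015, "wz": 0.0, "claw": -1.0}
    - {"tx": 0.115, "ty": -0.18, "tz": -0.35, "wx": 0.006, "wy": -0.015, "wz": 0.0, "claw": -1.0}
    - {"tx": 0.115, "ty": 0.0, "tz": -0.35, "wx": 0.007, "wy": -0.015, "wz": 0.0, "claw": -1.0}
    - {"tx": 0.115, "ty": 0.0, "tz": -0.35, "wx": 0.007, "wy": -0.015, "wz": 0.0, "claw": -1.0}
    - {"tx": 0.115, "ty": 0.0, "tz": -0.35, "wx": 0.007, "wy": -0.015, "wz": 0.0, "claw": -1.0}
    - {"tx": 0.0, "ty": 0.0, "tz": 0.0, "wx": 0.0, "wy": 0.0, "wz": 0.0, "claw": -1.0}
    - {"tx": 0.0, "ty": 0.0, "tz": 0.0, "wx": 0.0, "wy": 0.0, "wz": 0.0, "claw": -1.0}

```text
clock: 17.3
tool_pos: [0.5171, -0.0131, 0.1588]
eef_rot: [-0.249, 0.942, 0.06, 0.217]
contact_force: [-0.8, 1.0, -1.2]
opening: 0.134
finger_force: 30.0
```

```bash
sed -i 's/W=np.array(.*\.1185\])/W=np.array([.5370,-.0087,.1183])/' rem.py; python3 - <<'E'
from rem import *
st=rem(.015,-.0025);Rc=R.from_quat(st["eef_rot"]).as_matrix()
t=vision.snapshot("top");s=vision.snapshot("scene");import pickle
for nm,im in(("top",t),("scene",s)):
    P=cloud(im);L=(P-st["tool_pos"])@Rc
    near=(np.linalg.norm(P-st["tool_pos"],axis=-1)<.08)&(im["range_z"]>0)
    h=cv2.cvtColor(im["image"],cv2.COLOR_BGR2HSV).astype(int)
    b=L[near&(h[...,0]>95)&(h[...,0]<120)&(h[...,1]>60)];b=b[b[:,2]>.01]
    print(nm,len(b),"x",np.percentile(b[:,0],[1,5,50,95,99]),"y",np.percentile(b[:,1],[1,5,50,95,99]),"z",np.percentile(b[:,2],[5,50,95]))
    w=L[near&(h[...,1]<45)&(h[...,2]>110)&(L[...,2]>.03)&(L[...,2]<.05)]
    if len(w)>20:
        c,nn,k,sd=plane(w);print("  face n in tool",nn,c,k,sd,"x",np.percentile(w[:,0],[1,99]),"y",np.percentile(w[:,1],[1,99]))
cv2.imwrite("pics/g5.png",np.hstack([cv2.resize(s["image"][140:230,230:320],None,fx=4.2,fy=4.2,interpolation=2),cv2.resize(t["image"][155:245,335:425],None,fx=4.2,fy=4.2,interpolation=2)]))
E
```

```text
dpos units [ 0.20954497 -0.10684748 -0.17170934] rot units [ 0.00708267 -0.02459359 -0.00804404] tool [ 0.51709268 -0.01309933  0.15884686] F [-0.80862724  0.96880242 -1.22102818] Fn -0.9752518315656145 M [-0.26531535  0.54746573 -0.02848491] open 0.13386303916771256 29.996993537060916
top 286 x [-0.0277916  -0.02712146 -0.01657804  0.00305644  0.01980742] y [-0.02877867 -0.02686531  0.00917255  0.03055357  0.03210469] z [0.01332686 0.01592349 0.01851511]
  face n in tool [-0.04413053 -0.00623776  0.9990063 ] [-0.02320329 -0.00514875  0.04395978] 373 0.0005483985807550025 x [-0.04141372  0.02027509] y [-0.04761788  0.03536928]
scene 130 x [-0.03137957 -0.03047559 -0.01699232  0.01556914  0.02274597] y [-0.02779484 -0.02651808 -0.00940198  0.02701524  0.02927367] z [0.01678918 0.01800897 0.02205411]
  face n in tool [-0.0340933  -0.00504951  0.9994059 ] [-0.0253575  -0.00510069  0.0460685 ] 115 0.0004589035181208099 x [-0.04504459  0.01551814] y [-0.04398911  0.03375109]
```

View pics/g5.png

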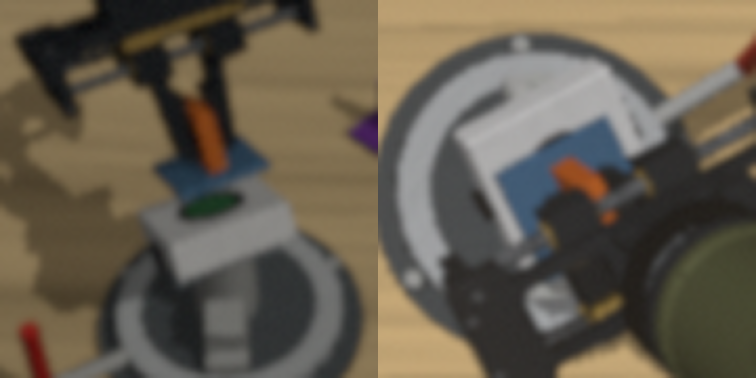

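The tile hovers about 21 mm above the face. By edge gaps it needs about 3 mm up-slope and 6.5 mm along −tool y, plus about 2° more tilt.

Call:
drive_tool:
  targets:
    - {"tx": 0.06, "ty": -0.02, "tz": 0.0, "wx": 0.002, "wy": -0.005, "wz": -0.001, "claw": -1.0}
    - {"tx": 0.06, "ty": -0.02, "tz": 0.0, "wx": 0.002, "wy": -0.005, "wz": -0.001, "claw": -1.0}
    - {"tx": 0.06, "ty": -0.01, "tz": -0.08, "wx": 0.002, "wy": -0.005, "wz": -0.001, "claw": -1.0}
    - {"tx": 0.06, "ty": 0.0, "tz": -0.09, "wx": 0.002, "wy": -0.005, "wz": -0.001, "claw": -1.0}
    - {"tx": 0.06, "ty": 0.0, "tz": -0.09, "wx": 0.002, "wy": -0.006, "wz": 0.0, "claw": -1.0}
    - {"tx": 0.05, "ty": 0.0, "tz": -0.08, "wx": 0.001, "wy": -0.006, "wz": 0.0, "claw": -1.0}
    - {"tx": 0.0, "ty": 0.0, "tz": 0.0, "wx": 0.0, "wy": 0.0, "wz": 0.0, "claw": -1.0}
    - {"tx": 0.0, "ty": 0.0, "tz": 0.0, "wx": 0.0, "wy": 0.0, "wz": 0.0, "claw": -1.0}

```text
clock: 18.2
tool_pos: [0.5277, -0.0145, 0.1486]
eef_rot: [-0.247, 0.938, 0.061, 0.234]
contact_force: [-0.0, -0.4, -2.6]
opening: 0.135
finger_force: 30.0
```

```bash
cat > meas.py <<'E'
from rem import *
st=rem(.006,-.003);Rc=R.from_quat(st["eef_rot"]).as_matrix()
for nm in("top","scene"):
    im=vision.snapshot(nm)
    P=cloud(im);L=(P-st["tool_pos"])@Rc
    near=(np.linalg.norm(P-st["tool_pos"],axis=-1)<.08)&(im["range_z"]>0)
    h=cv2.cvtColor(im["image"],cv2.COLOR_BGR2HSV).astype(int)
    b=L[near&(h[...,0]>95)&(h[...,0]<120)&(h[...,1]>60)];b=b[b[:,2]>.01]
    print(nm,len(b),"x",np.percentile(b[:,0],[1,99]),"y",np.percentile(b[:,1],[1,99]),"z",np.percentile(b[:,2],[5,50,95]),"n",plane(b)[1])
    w=L[near&(h[...,1]<45)&(h[...,2]>110)&(L[...,2]>.019)&(L[...,2]<.045)]
    if len(w)>20:
        c,nn,k,sd=plane(w);w=w[abs((w-c)@nn)<.002];print("  face n in tool",nn,c,k,sd,"x",np.percentile(w[:,0],[1,99]),"y",np.percentile(w[:,1],[1,99]))
E
python3 meas.py
```

```text
dpos units [-0.01022272  0.01431004 -0.08812168] rot units [-0.00357284  0.00821395 -0.00443862] tool [ 0.52770034 -0.01449264  0.14858624] F [-0.01489831 -0.38061239 -2.61143231] Fn -2.2249178165852466 M [-0.26390497  0.57888962  0.00663327] open 0.13450912127909656 29.996946095488966
top 282 x [-0.02773007  0.02408746] y [-0.02910341  0.03172447] z [0.01339162 0.01595694 0.01834542] n [-0.00625119  0.01081449  0.99992198]
  face n in tool [0.00526092 0.00174072 0.99998465] [-0.01949387  0.00743543  0.03144946] 283 0.000530464631041759 x [-0.0372483   0.03077105] y [-0.0408626   0.04231476]
scene 133 x [-0.03115654  0.02436707] y [-0.02884332  0.02845331] z [0.01684515 0.01821308 0.02249313] n [ 0.00652559 -0.00555678  0.99996327]
  face n in tool [ 0.25970539 -0.0085171   0.96565033] [-0.03382553  0.0003153   0.03501646] 94 0.0006598288474929217 x [-0.04075015 -0.02104084] y [-0.03811638  0.03993223]
```

Call:
drive_tool:
  targets:
    - {"tx": 0.018, "ty": 0.01, "tz": -0.04, "wx": 0.0, "wy": 0.0, "wz": 0.0, "claw": -1.0}
    - {"tx": 0.018, "ty": 0.01, "tz": -0.04, "wx": 0.0, "wy": 0.0, "wz": 0.0, "claw": -1.0}
    - {"tx": 0.018, "ty": 0.01, "tz": -0.04, "wx": 0.0, "wy": 0.0, "wz": 0.0, "claw": -1.0}
    - {"tx": 0.018, "ty": 0.01, "tz": -0.04, "wx": 0.0, "wy": 0.0, "wz": 0.0, "claw": -1.0}
    - {"tx": 0.018, "ty": 0.01, "tz": -0.04, "wx": 0.0, "wy": 0.0, "wz": 0.0, "claw": -1.0}
    - {"tx": 0.018, "ty": 0.01, "tz": -0.04, "wx": 0.0, "wy": 0.0, "wz": 0.0, "claw": -1.0}
    - {"tx": 0.018, "ty": 0.01, "tz": -0.04, "wx": 0.0, "wy": 0.0, "wz": 0.0, "claw": -1.0}
    - {"tx": 0.0, "ty": 0.0, "tz": 0.0, "wx": 0.0, "wy": 0.0, "wz": 0.0, "claw": -1.0}

```text
clock: 19.1
tool_pos: [0.5315, -0.0125, 0.1407]
eef_rot: [-0.247, 0.938, 0.061, 0.235]
contact_force: [-2.8, -2.2, 3.9]
opening: 0.128
finger_force: 30.0
```

```bash
python3 meas.py
```

```text
dpos units [-0.13638088 -0.05049413  0.17500126] rot units [-0.00271111  0.00912165 -0.00456153] tool [ 0.53148509 -0.01254852  0.14069255] F [-2.8189982  -2.21985305  3.87979036] Fn 5.077397409865207 M [-2.79166847e-01  5.08735557e-01 -1.88585017e-04] open 0.1283375256609854 29.999968791380525
top 274 x [-0.02825764  0.02251808] y [-0.02916049  0.03167121] z [0.01267802 0.01569351 0.01857895] n [-0.02436429  0.00435449  0.99969366]
  face n in tool [ 0.00771279 -0.00127833  0.99996944] [-0.01839308  0.00611959  0.0227293 ] 261 0.0005592043473615663 x [-0.03715442  0.0453664 ] y [-0.04039745  0.0425596 ]
scene 122 x [-0.03077338  0.02348551] y [-0.02891673  0.03033493] z [0.0165948  0.01801804 0.02038266] n [ 0.01349736 -0.00244009  0.99990593]
  face n in tool [0.9979032  0.01563042 0.06280831] [-0.03746083  0.00170635  0.03415981] 149 0.0005109029699454066 x [-0.03983036 -0.03512365] y [-0.03940948  0.04040893]
```

Call:
drive_tool:
  targets:
    - {"tx": 0.004, "ty": 0.002, "tz": -0.01, "wx": -0.001, "wy": 0.002, "wz": 0.0, "claw": -1.0}
    - {"tx": 0.004, "ty": 0.002, "tz": -0.01, "wx": -0.001, "wy": 0.002, "wz": 0.0, "claw": -1.0}
    - {"tx": 0.004, "ty": 0.002, "tz": -0.01, "wx": -0.001, "wy": 0.002, "wz": 0.0, "claw": -1.0}
    - {"tx": 0.0, "ty": 0.0, "tz": 0.0, "wx": 0.0, "wy": 0.002, "wz": 0.0, "claw": -1.0}
    - {"tx": 0.0, "ty": 0.0, "tz": 0.0, "wx": 0.0, "wy": 0.0, "wz": 0.0, "claw": -1.0}
    - {"tx": 0.0, "ty": 0.0, "tz": 0.0, "wx": 0.0, "wy": 0.0, "wz": 0.0, "claw": -1.0}
    - {"tx": 0.0, "ty": 0.0, "tz": 0.0, "wx": 0.0, "wy": 0.0, "wz": 0.0, "claw": -1.0}
    - {"tx": 0.0, "ty": 0.0, "tz": 0.0, "wx": 0.0, "wy": 0.0, "wz": 0.0, "claw": -1.0}

```text
clock: 20.0
tool_pos: [0.5317, -0.0123, 0.1406]
eef_rot: [-0.247, 0.939, 0.06, 0.231]
contact_force: [-7.6, -4.3, 15.3]
opening: 0.132
finger_force: 30.0
```

```bash
python3 meas.py; python3 - <<'E'
from rem import *
s=vision.snapshot("scene");t=vision.snapshot("top")
cv2.imwrite("pics/g6.png",np.hstack([cv2.resize(s["image"][140:230,230:320],None,fx=4.2,fy=4.2,interpolation=2),cv2.resize(t["image"][155:245,335:425],None,fx=4.2,fy=4.2,interpolation=2)]))
E
```

```text
dpos units [-0.14465843 -0.05736768  0.1775023 ] rot units [ 0.00063776  0.00215195 -0.00511991] tool [ 0.53173341 -0.01234231  0.14061752] F [-7.6216603  -4.31674242 15.29744094] Fn 17.61336126110666 M [-0.28362933  0.36650957 -0.04070414] open 0.13209663642748737 29.998622084967792
top 269 x [-0.02800744  0.02156641] y [-0.02902237  0.03149152] z [0.01290732 0.01557147 0.01820519] n [-0.01187288  0.00109347  0.99992892]
  face n in tool [-0.0051358   0.00178916  0.99998521] [-0.01807536  0.00781106  0.02225042] 270 0.0005212461043662764 x [-0.03757107  0.04459035] y [-0.04049388  0.04248888]
scene 123 x [-0.03123846  0.02477637] y [-0.02880901  0.03043534] z [0.01643159 0.01794386 0.02013199] n [-0.00475475  0.00207012  0.99998655]
  face n in tool [ 0.99984399 -0.00563196  0.01674172] [-0.03765597  0.00101468  0.03383675] 156 0.0005522907273684582 x [-0.03966568 -0.03574494] y [-0.03869849  0.04094676]
```

View pics/g6.png

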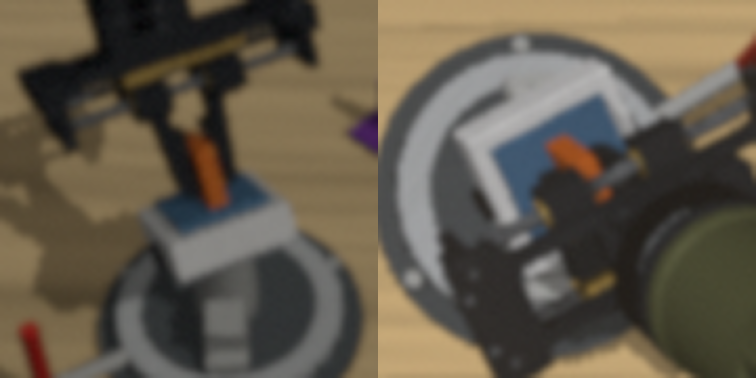

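The tile lies flush and centred with an even white margin, but pressed at about 18 N. I'll ease off to "lightly".

Call:
drive_tool:
  targets:
    - {"tx": -0.004, "ty": -0.002, "tz": 0.01, "wx": 0.0, "wy": 0.0, "wz": 0.0, "claw": -1.0}
    - {"tx": -0.004, "ty": -0.002, "tz": 0.009, "wx": 0.0, "wy": 0.0, "wz": 0.0, "claw": -1.0}
    - {"tx": 0.0, "ty": 0.0, "tz": 0.0, "wx": 0.0, "wy": 0.0, "wz": 0.0, "claw": -1.0}
    - {"tx": 0.0, "ty": 0.0, "tz": 0.0, "wx": 0.0, "wy": 0.0, "wz": 0.0, "claw": -1.0}
    - {"tx": 0.0, "ty": 0.0, "tz": 0.0, "wx": 0.0, "wy": 0.0, "wz": 0.0, "claw": -1.0}
    - {"tx": 0.0, "ty": 0.0, "tz": 0.0, "wx": 0.0, "wy": 0.0, "wz": 0.0, "claw": -1.0}
    - {"tx": 0.0, "ty": 0.0, "tz": 0.0, "wx": 0.0, "wy": 0.0, "wz": 0.0, "claw": -1.0}
    - {"tx": 0.0, "ty": 0.0, "tz": 0.0, "wx": 0.0, "wy": 0.0, "wz": 0.0, "claw": -1.0}

```text
clock: 21.0
tool_pos: [0.5316, -0.0125, 0.1407]
eef_rot: [-0.247, 0.939, 0.06, 0.23]
contact_force: [-4.1, -3.5, 8.2]
opening: 0.134
finger_force: 30.0
```

```bash
python3 meas.py
```

```text
dpos units [-0.14088003 -0.05328544  0.17556939] rot units [ 0.0003574   0.00149479 -0.00479078] tool [ 0.53162006 -0.01246478  0.14067551] F [-4.0971065  -3.50134743  8.22510806] Fn 9.735566936540291 M [-0.20404526  0.43768153  0.01891796] open 0.13401413645363153 29.99864326324314
top 271 x [-0.02783947  0.02161507] y [-0.02901041  0.03143667] z [0.01261634 0.0153614  0.01776746] n [-0.01729697  0.00177902  0.99984881]
  face n in tool [-0.01043885 -0.00143059  0.99994449] [-0.01733386  0.00792225  0.02244892] 267 0.0005591753472909791 x [-0.03728767  0.04489089] y [-0.0405781   0.04230733]
scene 122 x [-0.0308246   0.02108236] y [-0.02890302  0.03063955] z [0.01660201 0.01804254 0.02079009] n [ 6.93819939e-03 -1.32747793e-04  9.99975922e-01]
  face n in tool [ 0.99761596 -0.01728263  0.06681101] [-0.0378753   0.00056457  0.03405388] 152 0.0005304331423057242 x [-0.04028189 -0.03554912] y [-0.03890807  0.04056404]
```

```bash
python3 -c "
from plant import workorder
print(workorder.finish_job())"
```

```text
the job is handed in; nothing more can be done
None
```

The job is handed in at about 21 s: the jaws are tight on the stem (lever pushed to about 16 N), and the blue tile is still gripped by its fin. By the camera measurements it sits flush and centred to about 1 mm over the window, pressed on at about 10–12 N; the verdict isn't shown.

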